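One stroke of the bush press

TASK

Press the bush into the sleeve with one stroke of the bench press: push the loaded slide home against its stop under the ram, turn the flywheel by its handle exactly one full revolution, clockwise as seen from the handle side, so that it is left with the ram back at the top, then draw the slide out to its other stop with the sleeve still seated in it. The press is not bolted down: use a light hand so that it does not shift, and leave the other things on the bench where they are.

Things in the scene. Friction and masses are not known exactly. Their poses are not given: they have to be found in the camera images.
- press: Green-grey C-frame press, fronting +y. Origin on the bench under the ram, z up. It only stands on a plate and slips on it at about 24 N of side force. Flywheel on the -x side (facing the robot): 250 mm disc, x -62 to -86, axle along x, 202 mm high. From it stands a round black handle, 25 mm thick, free-spinning, along x from -96 to -176; clear around it. Head: x +-42, y below 39, top 253.
- flywheel (a joint): Flywheel angle, rad. 0: ram at the top, handle straight above the axle; grows clockwise as the robot sees it (handle goes towards the press's -y, then down); 3.14: ram lowest. Starts within 0.12 of 0. The handle is clamped 55 to 100 mm from the axle in a radial slot; the setting differs each time and is not measured: feel for it. Turning takes 4 to 20 N at the handle; a drag brake stops coasting.
- slide (a joint): How far the fixture slide is drawn out, m: 0 home under the ram (stop), 0.06 fully out (stop). It starts fully out and moves along the press's y. Its guides are stiff: about 9 N of drag all the way, more only at a stop. The sleeve stands in a round nest 8 mm deep in it.
- knob_grip (a point): Middle of the black upright knob on the slide's front end, 26 mm thick, free-spinning; knob spans 18 mm below to 18 mm above this point, the slide's tongue lies 31 mm below it. It lies at press x=0, y=122 mm with the slide home, 182 mm with it out, height 77 mm.
- bush (a joint): How far the bronze bush has gone into the sleeve, m: at 0 it stands 10 mm proud of the sleeve's top, at 0.010 it is flush; a full stroke leaves it about 2 mm below flush. Starts between 0 and 0.004.
- sleeve_mid (a point): Centre (half-way up) of the steel sleeve, 46 mm across, 50 mm high, loose in the slide's nest with the bush in its mouth. Upright in its nest the point is 66 mm above the bench.
- nest (a point): Centre of the nest's floor on the slide, 41 mm above the bench; its axes are those of the press.
- done_sleeve: Finished steel sleeve, 46 x 50 mm high, standing loose on the bench. Leave it alone.
- bush_spare: Bronze bush, 31 x 22 mm, on the bench. Leave it alone.
- ring_stack: Bearing rings, 52 x 42 mm high. Leave it alone.
- blank_a: Steel blank, 60 x 72 mm high. Leave it alone.
- blank_b: Steel blank, 60 x 72 mm high. Leave it alone.
- collar: Dark flanged collar, 52 x 48 mm high. Leave it alone.
- bore_gauge: Upright bore gauge, 64 x 145 mm high. Leave it alone.
- caliper: Caliper on the clipboard, 200 mm long. Leave it alone.
Mind the look-alikes: they are no part of the job. What is shaped like the part that bears bush but blue or red is not meant.

How it is judged:
By the outcome, as a careful person would: the job done as asked, in the order asked, and still so for the second after the job is handed in, with the robot touching nothing.
It also fails if it takes over 72 s, if anything falls off the work surface, if the arm or the gripper's body presses on something with over 40 N, if the wrist force passes 120 N, or if a joint passes its speed limit or range.

ROBOT

A 6-joint arm with a two-finger parallel gripper is mounted at the origin on the work surface. World frame = base frame: x ahead of the robot, y to its left, z up, the work surface at z = 0. Lengths are in mm, angles in rad, forces in N, time in s.
With the tool pointing down it reaches from about 350 to 875 mm from the base axis. Payload 4.2 kg.
Tool frame: the origin (TCP) lies midway between the tips of the shut fingers; the grasp point (between the pads) lies 19 mm behind it; x points along the fingers, y is the direction in which the jaws open and shut, and the axes are right-handed (so a half turn about x gives the same grasp; the last joint's range is limited). The gripper opens to 85 mm and grips with 20 to 120 N. Pads are 22 mm wide; open, the fingers measure 114 mm over their backs; the gripper's body (76 mm by 85 mm) begins 54 mm behind the grasp point. The pads swing forward as they close: fully open they stand 13 mm farther back than shut.
Start: joints at [-0.944, 0.385, 0.008, 0, -1.194, -0.259], TCP at [224.741, -583.173, 231.312] pointing down, gripper open.
Joint ranges: [-3.14, 3.14], [-1.21, 2.06], [-1.07, 1.41], [-3.16, 2.05], [-2.99, -0.16], [-3.1, 3.1]. Speed limits (rad/s): [2.79, 2.79, 3.14, 3.14, 3.14, 3.14].

INTERFACE

Orientations are given as a unit quaternion [x, y, z, w].
In Python, from bench import readout, imaging, arm gives the robot as it stands.
- The arm moves only by the tool arm_command, never from a script. Its argument "increments" is a list of rows, each a list of 3 entries, a list of its own where there are three numbers: the turn, a rotation vector about the world's x, y, z in degrees, then the shift along the world's x, y, z in mm, then the closure, from 0 (fully open) to 1 (shut). In form: [[[ax, ay, az], [tx, ty, tz], fingers], ...]. A call has exactly 5 rows; each row is the pose to reach, as a shift and turn from the pose measured when the call began; what a row does not reach only later rows make up. A row lasts 1/10 s, in which the tool goes at most 50 mm and 8.59 degrees, less where a joint would pass 70% of its speed; a pose out of reach is approached as far as the arm can. A call with a gripper value outside its range is refused whole. The fingers move at their own pace and stop on an object; the grip force is fixed at half the most. Time passes only in rows, so rows that repeat a pose let the fingers close, or fill a call up. It gives the time, the measured TCP pose, the force and the opening at its end, in the units of the state.
- readout.read_state(): the state, without advancing time (a new reading comes with each control period).
- imaging.get_image(name): name is "scene" or "side" or "wrist"; returns (picture, depth): 384x512x3 uint8, blue, green, red; 384x512 float32, mm along the optical axis (not along the pixel's ray), 0 where there is no reading.
- imaging.camera_info(name): a dict with "vfov" (degrees; the focal length in pixels is half the picture's height over the tangent of half this angle, whatever the lens; pixels are square), "cx", "cy" (the principal point, pixels), "D" ([k1, k2, p1, p2, k3] as OpenCV has them; the pictures are not rectified), "eye" and "rotation" of the camera in the world; the wrist camera has in their place "T_tool_cam" (4x4, takes a point from camera to tool coordinates, whose origin is the TCP and whose axes are the tool frame's). Camera axes: x right, y down, z forward; pixel columns grow to the right and rows downward; lengths in mm; the calibration is good to about 2 mm. A picture is of the moment at which its call begins: read the wrist's pose just before it. camera_info takes no time and is no camera call.
- arm.job_done(): hands the job in, once; it reports no verdict.
The state is a dict: "clock": time; "joints": joint angles; "joint_vel": joint speeds; "joint_efforts": joint torques, N m; "position": TCP position; "ee_rot": TCP orientation; "contact_force": force on the tool from outside, world axes, zero at the start; "wrist_torque": the same for the moment, N m; "gripper_width": finger opening in mm.
Only numpy, scipy, OpenCV 4.12 (cv2) and the standard library are available. Lean on these libraries where they do the work, as an engineer would, in place of code of your own. Each camera call takes 0.05 s, during which the arm holds its last target. There are 200 camera calls.

## Working session

There is one attempt and no reset: what is moved stays moved. The work goes in short steps, Python scripts to look and compute and a tool call to move; the robot and the scene stay as the last step left them, time stands still between calls to the robot, and variables do not carry over. Pictures are saved under pics/ and viewed, about 8 in all and at most 12, crops included, and the job is handed in when it is done.

Besides the shell and the picture viewer there is one more tool, called after "Call:" as name(argument=value, ...), one argument or row to a line, values as JSON. arm_command: Moves the arm, as the interface text tells. Its arguments: {"type":"object","properties":{"increments":{"type":"array","items":{"type":"array"}}},"required":["increments"]}

```bash
mkdir -p pics; ls
cat > h.py <<'E'
import numpy as np, cv2
from bench import readout, imaging, arm
from scipy.spatial.transform import Rotation as R
def cam(name,st=None):
    c=imaging.camera_info(name); f=192/np.tan(np.radians(c["vfov"])/2)
    K=np.array([[f,0,c["cx"]],[0,f,c["cy"]],[0,0,1]]); D=np.array(c["D"],float)
    if "eye" in c: return K,D,np.array(c["rotation"]),np.array(c["eye"])
    st=st or readout.read_state(); T=np.eye(4); T[:3,:3]=R.from_quat(st["ee_rot"]).as_matrix(); T[:3,3]=st["position"]
    T=T@np.array(c["T_tool_cam"]); return K,D,T[:3,:3],T[:3,3]
def ray(C,uv):
    K,D,Rm,e=C; p=cv2.undistortPoints(np.array(uv,float).reshape(-1,1,2),K,D).reshape(-1,2)
    return e,np.c_[p,np.ones(len(p))]@Rm.T
def onz(C,uv,z):
    e,d=ray(C,uv); return e+d*((z-e[2])/d[:,2])[:,None]
def cloud(C,depth):
    v,u=np.mgrid[:384,:512]; e,d=ray(C,np.c_[u.ravel(),v.ravel()])
    return (e+d*depth.ravel()[:,None]).reshape(384,512,3)
def proj(C,P):
    K,D,Rm,e=C; return cv2.projectPoints((np.array(P,float).reshape(-1,3)-e)@Rm,np.zeros(3),np.zeros(3),K,D)[0].reshape(-1,2)
def st():
    s=readout.read_state()
    for k in s: print(k,np.round(s[k],4).tolist())
    return s
E
python3 - <<'E'
from h import *
st()
for n in ("scene","side"):
    i,d=imaging.get_image(n); cv2.imwrite(f"pics/{n}0.png",i); np.save(f"pics/{n}0.npy",d)
    C=cam(n); print(n,C[3],C[2].tolist(),C[0][0,0],(d>0).mean())
a=cv2.imread("pics/scene0.png");b=cv2.imread("pics/side0.png")
cv2.imwrite("pics/a.png",cv2.resize(a,(800,600)))
E
```

```text
pics
clock 0.0
joints [-0.9444, 0.3856, 0.0066, -0.0005, -1.194, -0.2586]
joint_vel [-0.0011, -0.0004, -0.0016, -0.0008, -0.0007, 0.0016]
joint_efforts [-0.0003, -39.2289, 18.84, 4.1861, -0.0046, -0.0]
position [224.5269, -582.6437, 230.1894]
ee_rot [-0.1285, 0.6954, 0.13, 0.695]
contact_force [-0.5135, -0.4663, 0.2083]
wrist_torque [-0.0056, -0.007, -0.0235]
gripper_width 85.2248
scene [1405.37685773  -38.15777086  849.69448615] [0.6482706854280513, 0.6399688690895352, -0.28706471235419967, -0.29627489926064715] 360.02807131661103 0.995941162109375
side [  993.02237506 -1012.47880019   911.02844413] [0.8707195321511318, 0.1611384852090265, -0.08745963118179405, -0.4563252105994138] 395.8330455323631 0.9778035481770834
```

View pics/a.png

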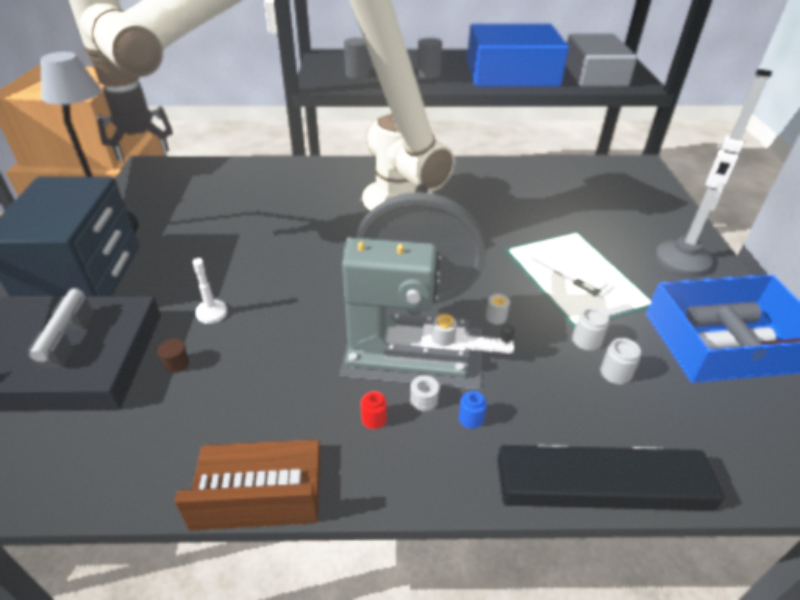

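View pics/side0.png

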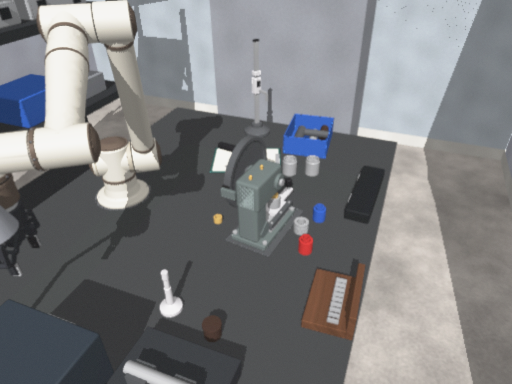

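```bash
sed -i 's/np.array(c\["rotation"\])/R.from_quat(c["rotation"]).as_matrix()/' h.py
python3 - <<'E'
from h import *
for n in ("scene","side"):
    i=cv2.imread(f"pics/{n}0.png"); d=np.load(f"pics/{n}0.npy"); C=cam(n); P=cloud(C,d)
    b=P[...,2][(P[...,0]>300)&(P[...,0]<900)&(abs(P[...,1])<300)]; print(n,"bench z",np.percentile(b,[10,30,50]))
    m=(P[...,2]>243)&(P[...,2]<263)&(d>0)&(P[...,0]>400)&(P[...,0]<800)&(abs(P[...,1])<250)
    nl,lab,stt,c=cv2.connectedComponentsWithStats(m.astype(np.uint8))
    for k in range(1,nl):
        if stt[k,4]<60: continue
        q=P[lab==k]; print(stt[k],q.mean(0).round(1),cv2.minAreaRect(q[:,:2].astype(np.float32)),np.ptp(q,axis=0))
    # knob: dark points about z 80..97
    m=(P[...,2]>70)&(P[...,2]<105)&(i.max(2)<50)&(d>0)&(P[...,0]>400)&(P[...,0]<800)&(P[...,1]>0)&(P[...,1]<300)
    nl,lab,stt,c=cv2.connectedComponentsWithStats(m.astype(np.uint8))
    for k in range(1,nl):
        if stt[k,4]>15: q=P[lab==k]; print("dark",stt[k],c[k],q.mean(0),np.ptp(q,axis=0))
    hsv=cv2.cvtColor(i,cv2.COLOR_BGR2HSV)
    m=((hsv[...,0]>10)&(hsv[...,0]<28)&(hsv[...,1]>120)&(hsv[...,2]>100)).astype(np.uint8)
    nl,lab,stt,c=cv2.connectedComponentsWithStats(m)
    for k in range(1,nl):
        if stt[k,4]>8: q=P[lab==k]; print("bronze",stt[k],np.median(q,0).round(1))
    u0=proj(C,[600,60,120])[0]; print(u0)
a=cv2.imread("pics/scene0.png")[115:275,200:400]
b=cv2.imread("pics/side0.png")[125:255,200:340]
a=cv2.resize(a,(800,640))[:600]; cv2.imwrite("pics/a1.png",a)
E
```

```text
scene bench z [-7.46541242e+02  2.97242945e-01  2.05941564e+00]
[229 142  81  14 447] [536.4  30.7 252.9] ((536.4158325195312, 30.029327392578125), (233.76235961914062, 26.047061920166016), 83.61627960205078) [ 50.60996619 231.90259991  19.90414763]
[ 219  152   61   24 1109] [609.3 -27.3 252.6] ((600.693115234375, -27.786346435546875), (163.7896728515625, 82.90423583984375), 82.76485443115234) [ 98.78484521 168.08002958  19.09656472]
bronze [   0   44   54   79 2251] [ -589.6 -1337.5   -84.4]
bronze [ 45  64  33  49 762] [ -573.1 -1113.5   -92.6]
bronze [69 81  4  5 11] [ -632.1 -1067.5   -83.6]
bronze [ 77  86  20  16 154] [ -739.2 -1054.8  -212.3]
bronze [255 158   3   4   9] [605.1  -9.4 262.2]
bronze [316 191   7   4  19] [494.1 210.1  45.9]
bronze [281 201   9   8  57] [606.2  79.7  99.3]
bronze [ 112  282   92   55 3277] [ 965.  -243.6   33.5]
[278.20031436 196.78206515]
side bench z [-1.48729822  0.2875697   1.92255625]
[224 144  43  36 226] [534.4   9.3 252.7] ((533.9891357421875, 26.09990692138672), (233.8049774169922, 24.48199462890625), 81.90411376953125) [ 55.55658538 230.98613475  19.9072492 ]
[236 159  45  31 750] [604.3 -40.7 251.9] ((601.8652954101562, -31.006179809570312), (163.663818359375, 84.02888488769531), 83.0771713256836) [ 96.06209539 163.94323481  19.67450423]
dark [285 179   7   7  25] [287.88 182.84] [632.12665041 189.83461243  79.18020637] [21.47102605 17.03763596 23.06676291]
bronze [214 215   8   8  57] [438.4 -32.2  15.5]
bronze [348 267  16  66 225] [ 970.6 -284.4   89.6]
bronze [302 270  34  63 739] [ 877.2 -282.7   29.9]
bronze [343 297   3  11  12] [ 941.7 -255.4   30.8]
bronze [331 311  16  26 107] [ 947.3 -344.5   28.3]
[268.11576549 190.51681933]
```

View pics/a1.png

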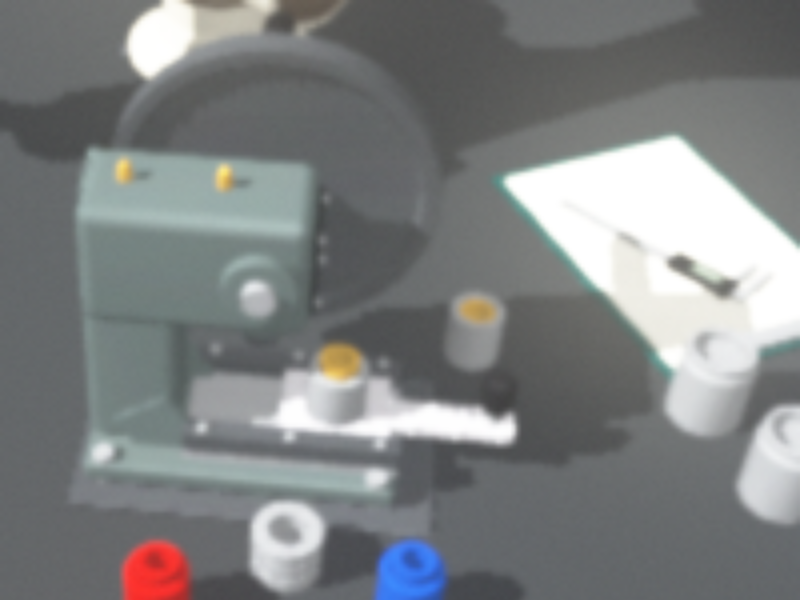

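Run:
```python
from h import *
Q=[]
for n in ("scene","side"):
    d=np.load(f"pics/{n}0.npy"); C=cam(n); P=cloud(C,d)[d>0]; Q.append(P)
P=np.vstack(Q); a=np.array([224.5,-582.6]); u=a/np.hypot(*a); w=np.array([-u[1],u[0]])
r=P[:,:2]@u; l=P[:,:2]@w
for lo in range(-100,800,40):
    m=(r>lo)&(r<lo+40)&(abs(l)<90)&(P[:,2]>150)&(P[:,2]<1200)
    if m.sum()>5: print(lo,"n",m.sum(),"z",np.percentile(P[m,2],[1,20,50,80,99]).round(),"l",np.percentile(l[m],[1,99]).round())
```

```text
-60 n 33 z [211. 224. 229. 236. 240.] l [-47.  66.]
-20 n 211 z [198. 215. 234. 238. 241.] l [-36.  84.]
20 n 1082 z [152. 174. 200. 227. 240.] l [-62.  89.]
60 n 268 z [151. 160. 172. 186. 219.] l [-66.  27.]
180 n 79 z [727. 729. 731. 732. 732.] l [11. 88.]
220 n 538 z [659. 709. 717. 725. 731.] l [-3. 89.]
260 n 354 z [663. 687. 697. 704. 710.] l [ 9. 89.]
300 n 159 z [663. 679. 684. 690. 693.] l [46. 89.]
340 n 172 z [632. 657. 666. 673. 679.] l [49. 90.]
380 n 116 z [626. 638. 645. 653. 659.] l [62. 90.]
420 n 61 z [602. 614. 622. 630. 637.] l [73. 90.]
460 n 11 z [589. 591. 597. 602. 608.] l [84. 89.]
540 n 440 z [247. 285. 305. 336. 351.] l [-10.  17.]
580 n 1084 z [250. 317. 386. 476. 572.] l [-10.  87.]
620 n 2487 z [307. 377. 456. 539. 573.] l [ 4. 89.]
660 n 1234 z [186. 292. 338. 446. 549.] l [-11.  74.]
700 n 1483 z [157. 198. 417. 449. 482.] l [-22.  86.]
740 n 1136 z [197. 199. 200. 203. 471.] l [-81.  89.]
780 n 857 z [196. 198. 200. 201. 203.] l [-49.  89.]
```

```bash
cat >> h.py <<'E'
YAW=np.radians(-7.0); O=np.array([606.6,13.2,0])
PR=R.from_euler("z",YAW).as_matrix()
def w(p): return O+PR@np.array(p,float)
def inp(p): return PR.T@(np.array(p,float)-O)
def turn(xt,yt,s=None):
    s=s or readout.read_state(); A=R.from_quat(s["ee_rot"]); xt=np.array(xt,float)
    B=np.c_[xt,yt,np.cross(xt,yt)]
    return (R.from_matrix(B)*A.inv()).as_rotvec(degrees=True)
E
python3 - <<'E'
from h import *
print(R.from_quat(readout.read_state()["ee_rot"]).as_matrix().round(3))
for sg in(1,-1): print(turn([0,0,-1],sg*PR[:,1]).round(1))
print(imaging.camera_info("wrist"))
print(w([-150,0,0]),w([0,182,77]),w([0,66,0]))
E
```

```text
[[-0.001 -0.359  0.933]
 [ 0.002  0.933  0.359]
 [-1.     0.002 -0.   ]]
[ -0.1  -0.  -28.1]
[  0.   -0.2 151.9]
{'vfov': 65.50967052921918, 'cx': 256.8570825609953, 'cy': 193.3052865201937, 'D': array([-0.03497889,  0.        ,  0.        ,  0.        ,  0.        ]), 'T_tool_cam': array([[ 6.81526099e-04, -3.28302302e-01,  9.44572461e-01,
        -1.42769913e+02],
       [ 9.99999749e-01,  4.15623875e-05, -7.07072170e-04,
        -2.36378406e-01],
       [ 1.92874734e-04,  9.44572706e-01,  3.28302248e-01,
        -8.49415254e+01],
       [ 0.00000000e+00,  0.00000000e+00,  0.00000000e+00,
         1.00000000e+00]])}
[457.71807725  31.48040151   0.        ] [628.7802205 193.8433996  77.       ] [614.64337666  78.70804601   0.        ]
```

Call:
arm_command(
  increments=[
    [[0,0,-5],[16,35,30],0],
    [[0,0,-11],[32,70,60],0],
    [[0,0,-17],[48,105,90],0],
    [[0,0,-23],[64,140,120],0],
    [[0,0,-28],[80,175,150],0],
  ],
)

```text
clock: 0.6
position: [304.7, -406.0, 381.1]
ee_rot: [0.045, 0.706, -0.043, 0.706]
contact_force: [1.2, -0.5, 0.0]
gripper_width: 85.2
```

Call:
arm_command(
  increments=[
    [[0,0,0],[15,46,10],0],
    [[0,0,0],[30,92,20],0],
    [[0,0,0],[45,138,30],0],
    [[0,0,0],[60,184,40],0],
    [[0,0,0],[75,230,50],0],
  ],
)

```text
clock: 1.1
position: [379.4, -174.1, 431.4]
ee_rot: [0.045, 0.706, -0.043, 0.706]
contact_force: [1.1, -0.5, -0.1]
gripper_width: 85.2
```

Call:
arm_command(
  increments=[
    [[0,0,0],[14,42,0],0],
    [[0,0,0],[28,84,0],0],
    [[0,0,0],[42,126,0],0],
    [[0,0,0],[56,168,0],0],
    [[0,0,0],[70,208,0],0],
  ],
)

```text
clock: 1.6
position: [449.3, 35.8, 431.2]
ee_rot: [0.045, 0.706, -0.043, 0.706]
contact_force: [2.0, -0.6, 0.4]
gripper_width: 85.4
```

Run:
```python
from h import *
s=st(); print(turn([0,0,-1],PR[:,1],s).round(1))
i,d=imaging.get_image("wrist"); C=cam("wrist",s); cv2.imwrite("pics/w1.png",i); np.save("pics/w1.npy",d); np.savez("pics/w1c.npz",*C)
```

```text
clock 1.6
joints [0.4399, -0.0006, 0.0087, -0.003, -1.5791, -2.1354]
joint_vel [0.7511, 0.3017, 0.2892, 0.0031, 0.0086, -0.745]
joint_efforts [-2.2825, -22.2973, 19.5456, 4.3571, -0.0672, 0.4618]
position [449.2784, 35.8457, 431.2322]
ee_rot [0.0451, 0.7059, -0.0429, 0.7055]
contact_force [1.9771, -0.5897, 0.3623]
wrist_torque [-0.06, -0.1044, 0.0285]
gripper_width 85.387
[-0.2 -0.   0.1]
```

View pics/w1.png

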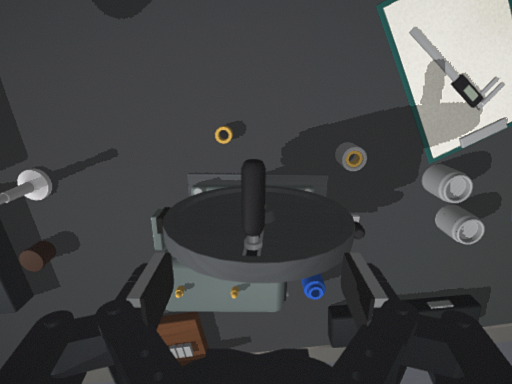

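Run:
```python
from h import *
i=cv2.imread("pics/w1.png"); d=np.load("pics/w1.npy"); C=list(np.load("pics/w1c.npz").values()); P=cloud(C,d); L=(P-O)@PR
m=(L[...,0]<-93)&(L[...,0]>-185)&(abs(L[...,1])<60)&(L[...,2]>215)&(d>0)
q=L[m]; print(m.sum())
for x in range(-180,-92,12):
    k=q[(q[:,0]>x)&(q[:,0]<=x+12)]
    if len(k)>5: print(x,len(k),"y mid",(np.percentile(k[:,1],[2,98])).round(1),"ztop",np.percentile(k[:,2],[50,95]).round(1))
# head top & wheel rim top
m=(abs(L[...,2]-253)<6)&(abs(L[...,0])<80)&(L[...,1]<60)&(L[...,1]>-150)&(d>0)&(i.max(2)>60)
k=L[m]; print("head",m.sum(),np.percentile(k[:,0],[1,99]).round(1),np.percentile(k[:,1],[1,99]).round(1),k[:,2].mean(), cv2.minAreaRect(P[m][:,:2].astype(np.float32)))
m=(L[...,0]<-55)&(L[...,0]>-92)&(abs(L[...,1])<140)&(L[...,2]>205)&(d>0); k=L[m]
print("wheel y",np.percentile(k[:,1],[0.5,99.5]).round(1),"z",k[:,2].max().round(1))
# rim outer circle fit on wheel front edge (x~-86): top edge points
k2=k[k[:,0]<-78]
ys=[];zs=[]
for y in range(-120,121,10):
    g=k2[abs(k2[:,1]-y)<5]
    if len(g)>3: ys.append(y); zs.append(g[:,2].max())
A=np.c_[2*np.array(ys),2*np.array(zs),np.ones(len(ys))]; b=np.array(ys)**2+np.array(zs)**2
s=np.linalg.lstsq(A,b,rcond=None)[0]; print("rim",s[:2],np.sqrt(s[2]+s[0]**2+s[1]**2))
b=L[...,2][(L[...,0]<-100)&(L[...,0]>-300)&(abs(L[...,1])>150)&(d>0)]; print("bench",np.median(b))
for n in ("knob",):
    m=(abs(L[...,0])<40)&(L[...,1]>150)&(L[...,1]<215)&(L[...,2]>60)&(L[...,2]<110)&(d>0); k=L[m]; print(m.sum(), k.mean(0).round(1) if m.sum() else "", np.percentile(k,[2,98],axis=0).round(1))
m=(L[...,0]<-90)&(abs(L[...,1]-180)<90)&(L[...,2]>35)&(L[...,2]<65)&(d>0);k=L[m]; print("done",np.percentile(k,[2,50,98],axis=0).round(1))
```

```text
24514
-180 16524 y mid [-58.8  53.2] ztop [509.7 519.8]
-168 5146 y mid [-59.4  59.2] ztop [482.1 507.7]
-156 1912 y mid [-59.6  58.7] ztop [474.8 500.4]
-144 266 y mid [-13.1  10.5] ztop [294.9 297.1]
-132 261 y mid [-13.3  10.6] ztop [294.9 296.9]
-120 248 y mid [-13.6  10.7] ztop [294.8 297. ]
-108 128 y mid [-11.4   8.6] ztop [293.3 296.1]
-96 29 y mid [-6.4 15.7] ztop [288.9 290. ]
head 3654 [-39.6  35.8] [-111.9   34.3] 253.00592385354466 ((586.7500610351562, -22.4212646484375), (155.6092529296875, 115.1517105102539), 77.75086975097656)
wheel y [-133.2  121.9] z 328.5
rim [  5.2966625  200.34981797] 128.8528591885649
bench 0.6993928820738801
146 [ -3.6 186.7  91.3] [[-11.9 178.5  70.6]
 [  9.1 196.   96.6]]
done [[-149.   155.9   37.3]
 [-128.   176.7   49.1]
 [-107.5  198.5   51.7]]
```

Call:
arm_command(
  increments=[
    [[0,0,0],[35,33,0],0],
    [[0,0,0],[70,66,0],0],
    [[0,0,0],[105,99,0],0],
    [[0,0,0],[140,132,0],0.4],
    [[0,0,0],[174,160,-20],0.4],
  ],
)

```text
clock: 2.15
position: [627.4, 201.8, 411.5]
ee_rot: [0.045, 0.705, -0.04, 0.707]
contact_force: [0.6, -0.1, 0.7]
gripper_width: 59.1
```

Call:
arm_command(
  increments=[
    [[0,0,0],[5,4,-45],0.4],
    [[0,0,0],[5,4,-90],0.4],
    [[0,0,0],[5,4,-135],0.4],
    [[0,0,0],[5,4,-180],0.4],
    [[0,0,0],[5,4,-200],0.4],
  ],
)

```text
clock: 2.65
position: [629.7, 204.7, 205.3]
ee_rot: [0.044, 0.708, -0.042, 0.704]
contact_force: [-0.5, 0.6, -0.6]
gripper_width: 50.9
```

Run:
```python
from h import *
import time
s=st(); 
i,d=imaging.get_image("wrist"); C=cam("wrist",s); cv2.imwrite("pics/w2.png",i); np.save("pics/w2.npy",d); np.savez("pics/w2c.npz",*C)
P=cloud(C,d); L=(P-O)@PR
m=(abs(L[...,0])<30)&(L[...,1]>150)&(L[...,1]<215)&(L[...,2]>88)&(L[...,2]<105)&(d>0); k=L[m]
print("knobtop",m.sum(),np.percentile(k,[2,50,98],axis=0).round(1))
print(proj(C,[w([0,182,95])]))
```

```text
clock 2.65
joints [0.5556, 0.4675, 0.0758, -0.0058, -1.1828, -2.2454]
joint_vel [0.0005, 0.1057, -0.237, 0.028, 0.4015, 0.0014]
joint_efforts [-0.0124, -44.7374, 19.3899, 4.2148, -0.1052, -0.0004]
position [629.7032, 204.7072, 205.3277]
ee_rot [0.0436, 0.708, -0.042, 0.7036]
contact_force [-0.5229, 0.5563, -0.6148]
wrist_torque [0.0239, 0.023, -0.005]
gripper_width 50.8886
knobtop 572 [[-11.7 175.5  88.7]
 [ -2.  186.5  94.4]
 [ 10.2 197.3  96.2]]
[[244.97933736 191.03794217]]
```

View pics/w2.png

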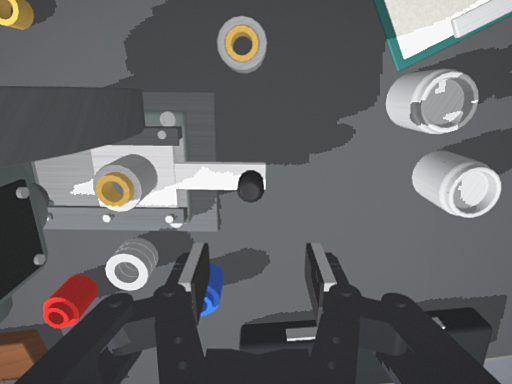

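Call:
arm_command(
  increments=[
    [[0,0,0],[0,-6,-40],0.4],
    [[0,0,0],[0,-6,-80],0.4],
    [[0,0,0],[0,-6,-120],0.4],
    [[0,0,0],[0,-6,-143],0.4],
    [[0,0,0],[0,-6,-143],0.4],
  ],
)

```text
clock: 3.2
position: [626.8, 197.2, 56.5]
ee_rot: [0.042, 0.712, -0.044, 0.7]
contact_force: [-0.5, -0.7, 0.1]
gripper_width: 51.4
```

Call:
arm_command(
  increments=[
    [[0,0,0],[-0.5,-4,0],0.4],
    [[0,0,0],[-1,-8,0],0.4],
    [[0,0,0],[-2,-13,0],0.4],
    [[0,0,0],[-2,-18,0],0.4],
    [[0,0,0],[-3,-22,0],0.4],
  ],
)

```text
clock: 3.7
position: [626.2, 178.5, 58.5]
ee_rot: [0.044, 0.709, -0.042, 0.703]
contact_force: [1.7, 9.0, -2.5]
gripper_width: 50.9
```

Call:
arm_command(
  increments=[
    [[0,0,0],[-1,-9,0],0.4],
    [[0,0,0],[-2,-18,0],0.4],
    [[0,0,0],[-3,-27,0],0.4],
    [[0,0,0],[-4,-36,0],0.4],
    [[0,0,0],[-5,-44,0],0.4],
  ],
)

```text
clock: 4.2
position: [622.6, 137.3, 59.5]
ee_rot: [0.046, 0.707, -0.039, 0.704]
contact_force: [0.6, 10.1, -4.2]
gripper_width: 51.4
```

Call:
arm_command(
  increments=[
    [[0,0,0],[0,-1,0],0.4],
    [[0,0,0],[0,-2,0],0.4],
    [[0,0,0],[0,-3,0],0.4],
    [[0,0,0],[0,-4,0],0.4],
    [[0,0,0],[0,-5,0],0.4],
  ],
)

```text
clock: 4.7
position: [624.5, 135.0, 61.0]
ee_rot: [0.048, 0.705, -0.037, 0.706]
contact_force: [-0.0, 8.9, -0.3]
gripper_width: 51.2
```

Call:
arm_command(
  increments=[
    [[0,0,0],[0,-3,0],0.4],
    [[0,0,0],[0,-4,0],0.4],
    [[0,0,0],[-0.5,-5,0],0.4],
    [[0,0,0],[-0.5,-6,0],0.4],
    [[0,0,0],[-1,-7,0],0.4],
  ],
)

```text
clock: 5.2
position: [624.8, 130.4, 61.2]
ee_rot: [0.049, 0.704, -0.036, 0.708]
contact_force: [2.2, 10.0, -3.6]
gripper_width: 51.2
```

Call:
arm_command(
  increments=[
    [[0,0,0],[0,-3,0],0.4],
    [[0,0,0],[0,-4,0],0.4],
    [[0,0,0],[0,-4.5,0],0.4],
    [[0,0,0],[0,-5,0],0.4],
    [[0,0,0],[0,-5,0],0.4],
  ],
)

```text
clock: 5.7
position: [625.4, 127.7, 61.2]
ee_rot: [0.05, 0.703, -0.035, 0.709]
contact_force: [0.3, 8.2, -4.7]
gripper_width: 51.2
```

Call:
arm_command(
  increments=[
    [[0,0,0],[0,-3,0],0.4],
    [[0,0,0],[0,-4,0],0.4],
    [[0,0,0],[-0.5,-5,0],0.4],
    [[0,0,0],[-0.5,-5.5,0],0.4],
    [[0,0,0],[-1,-6,0],0.4],
  ],
)

```text
clock: 6.2
position: [626.1, 125.8, 61.2]
ee_rot: [0.052, 0.701, -0.032, 0.71]
contact_force: [2.4, 15.1, -6.8]
gripper_width: 51.1
```

Run:
```python
from h import *
s=st(); print(turn([0,0,-1],PR[:,1],s).round(2))
```

```text
clock 6.2
joints [0.4425, 0.5562, -0.1656, -0.0243, -0.8243, -2.1161]
joint_vel [-0.0013, -0.0064, -0.0093, -0.0037, 0.0185, 0.0036]
joint_efforts [-8.8399, -47.644, 12.8962, 5.7182, -2.0804, 0.0931]
position [626.0983, 125.8033, 61.1684]
ee_rot [0.0518, 0.7011, -0.0323, 0.7104]
contact_force [2.384, 15.0799, -6.773]
wrist_torque [3.6681, -0.6333, -0.0956]
gripper_width 51.1274
[-1.53  0.85 -0.18]
```

Call:
arm_command(
  increments=[
    [[0,0,0],[1,7,0],0.4],
    [[0,0,0],[1.5,13,0],0.4],
    [[0,0,0],[1.5,13,40],0.4],
    [[0,0,0],[1.5,13,85],0.4],
    [[0,0,0],[1.5,13,130],0.4],
  ],
)

```text
clock: 6.7
position: [627.2, 137.9, 192.8]
ee_rot: [0.051, 0.701, -0.033, 0.71]
contact_force: [1.5, 0.6, 0.2]
gripper_width: 51.3
```

Call:
arm_command(
  increments=[
    [[0,0,0],[0,0,47],0.4],
    [[0,0,0],[0,0,94],0.4],
    [[0,0,0],[0,0,141],0.4],
    [[0,0,0],[0,0,188],0.4],
    [[0,0,0],[0,0,210],0.4],
  ],
)

```text
clock: 7.2
position: [627.6, 136.6, 409.4]
ee_rot: [0.052, 0.698, -0.033, 0.713]
contact_force: [0.2, 0.4, 1.1]
gripper_width: 51.5
```

Call:
arm_command(
  increments=[
    [[0,-4,0],[-40,-26,0],0.4],
    [[0,-8,0],[-80,-52,0],0.4],
    [[-1,-12,0],[-120,-78,0],0.4],
    [[-2,-16,0],[-155,-100,0],0.4],
    [[-2,-20,0],[-167,-108,0],0.4],
  ],
)

```text
clock: 7.7
position: [457.4, 25.9, 410.7]
ee_rot: [0.045, 0.561, -0.036, 0.826]
contact_force: [0.2, 0.3, 1.0]
gripper_width: 51.2
```

Run:
```python
from h import *
s=st(); t=np.radians(20); print("turn",turn(PR@[np.sin(t),0,-np.cos(t)],PR[:,1],s).round(2))
print("goto",(w([-148.5,-1.4,266.6])-s["position"]).round(1))
i,d=imaging.get_image("wrist"); C=cam("wrist",s); cv2.imwrite("pics/w3.png",i); P=cloud(C,d); L=(P-O)@PR
print("handle tip proj",proj(C,[w([-176,-1.4,284.5]),w([-96,-1.4,284.5])]).round())
q=L[(L[...,0]<-93)&(L[...,0]>-176)&(abs(L[...,1])<60)&(L[...,2]>240)&(L[...,2]<320)&(d>0)]
for x in range(-180,-92,12):
    k=q[(q[:,0]>x)&(q[:,0]<=x+12)]
    if len(k)>5: print(x,len(k),(np.percentile(k[:,1],[2,98])).round(1),"ztop",np.percentile(k[:,2],[50,95]).round(1))
i2,d2=imaging.get_image("scene"); cv2.imwrite("pics/scene1.png",i2)
a=cv2.imread("pics/scene0.png"); c=np.hstack([cv2.resize(i2[115:275,200:360],(400,400)),cv2.resize(i[:,:],(400,300)) .copy() if 0 else cv2.copyMakeBorder(cv2.resize(i,(400,300)),0,100,0,0,0)]); cv2.imwrite("pics/c3.png",c)
g=[cv2.cvtColor(x,cv2.COLOR_BGR2GRAY)[155:250,218:262].astype(np.float32) for x in (a,i2)]; print("press shift px",cv2.phaseCorrelate(g[0],g[1]))
```

```text
clock 7.7
joints [0.544, -0.1958, -0.3431, 0.2217, -1.1115, -2.2987]
joint_vel [0.2292, -0.5872, -0.8074, 0.5097, 0.7819, -0.4456]
joint_efforts [-1.049, -8.7221, 21.1296, 4.0411, -0.0479, 0.2928]
position [457.4434, 25.9304, 410.7032]
ee_rot [0.0453, 0.5613, -0.0357, 0.8256]
contact_force [0.1544, 0.3016, 0.9802]
wrist_torque [-0.009, 0.7152, 0.0096]
gripper_width 51.1941
turn [-1.81  1.7  -0.67]
goto [   1.6    4.  -144.1]
handle tip proj [[258. 108.]
 [256. 185.]]
-180 314 [-11.7  10.4] ztop [293.5 296.4]
-168 380 [-12.5  10.7] ztop [295. 297.]
-156 352 [-12.7  10.5] ztop [294.9 297. ]
-144 317 [-12.9  10.5] ztop [295.2 297.1]
-132 297 [-13.1  10.4] ztop [295.  296.9]
-120 261 [-13.3  10. ] ztop [295.1 297. ]
-108 100 [-10.7   9.3] ztop [293.9 296.3]
-96 19 [-6.4  2.7] ztop [289.2 290.5]
press shift px ((0.41192401969746584, 0.05279703470892372), 0.7717409438557095)
```

View pics/c3.png

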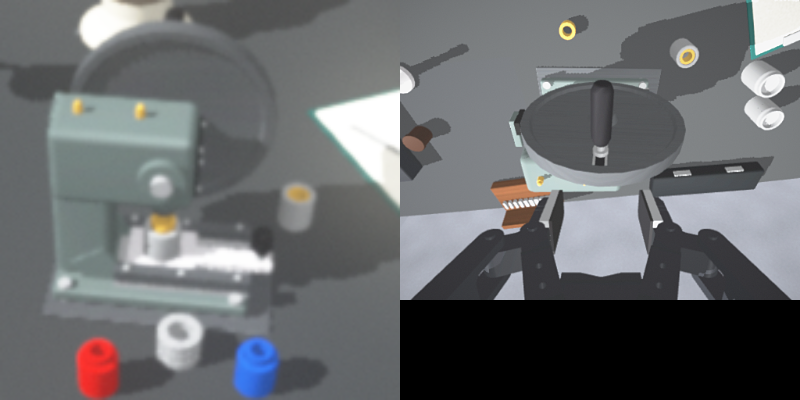

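Call:
arm_command(
  increments=[
    [[-1,1,0],[1,4,-40],0.4],
    [[-2,2,-1],[1.5,4,-80],0.4],
    [[-2,2,-1],[1.5,4,-115],0.4],
    [[-2,2,-1],[1.5,4,-140],0.4],
    [[-2,2,-1],[1.5,4,-144],0.4],
  ],
)

```text
clock: 8.3
position: [456.4, 28.6, 262.7]
ee_rot: [0.033, 0.578, -0.055, 0.813]
contact_force: [-0.3, -0.7, -0.7]
gripper_width: 51.0
```

Run:
```python
from h import *
s=st(); t=np.radians(20); print("turn",turn(PR@[np.sin(t),0,-np.cos(t)],PR[:,1],s).round(2))
print("goto",(w([-148.5,-1.4,266.6])-s["position"]).round(1))
i,d=imaging.get_image("wrist"); cv2.imwrite("pics/w4.png",i)
```

```text
clock 8.3
joints [0.5548, -0.1, -0.649, 0.3073, -0.7871, -2.4447]
joint_vel [-0.005, 0.0075, 0.0052, 0.0539, 0.0884, -0.0297]
joint_efforts [0.1384, -12.9245, 18.3022, 4.0156, 0.565, -0.0464]
position [456.4152, 28.636, 262.6725]
ee_rot [0.0335, 0.5783, -0.0549, 0.8133]
contact_force [-0.2848, -0.7391, -0.6822]
wrist_torque [0.0857, 0.6714, 0.0112]
gripper_width 50.9766
turn [ 0.41 -0.85  0.36]
goto [2.6 1.3 3.9]
```

View pics/w4.png

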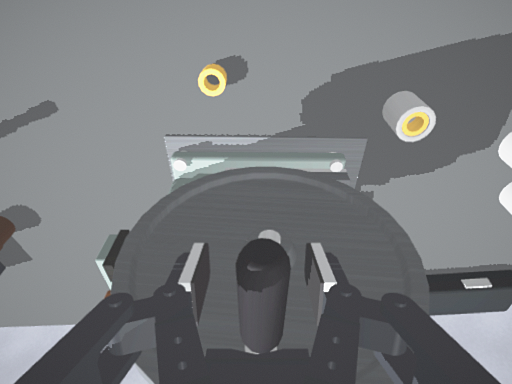

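Call:
arm_command(
  increments=[
    [[0,0,0],[2,1,3],0.6],
    [[0,0,0],[2,1,3],0.8],
    [[0,0,0],[2,1,3],1],
    [[0,0,0],[2,1,3],1],
    [[0,0,0],[2,1,3],1],
  ],
)

```text
clock: 8.85
position: [460.9, 30.8, 269.4]
ee_rot: [0.034, 0.575, -0.053, 0.816]
contact_force: [3.7, -1.2, 4.9]
gripper_width: 23.1
```

Run:
```python
from h import *
s=st(); g=np.array(s["position"])-19*R.from_quat(s["ee_rot"]).as_matrix()[:,0]; print("grasp in press",inp(g).round(1))
```

```text
clock 8.85
joints [0.5544, -0.1, -0.6335, 0.307, -0.7943, -2.4407]
joint_vel [0.0004, 0.0008, -0.0042, 0.0008, 0.0025, 0.0009]
joint_efforts [1.0119, -11.8158, 15.8256, 2.6078, -0.2298, 0.0923]
position [460.9091, 30.7529, 269.3539]
ee_rot [0.0343, 0.5752, -0.0535, 0.8155]
contact_force [3.6997, -1.2162, 4.9114]
wrist_torque [-0.4348, -0.7687, -0.2555]
gripper_width 23.1253
grasp in press [-1.531e+02 -2.000e-01  2.872e+02]
```

```bash
cat > turn.py <<'E'
import sys,json,os
from h import *
# usage: turn.py step_deg lead_mm [target_deg]
step,lead=float(sys.argv[1]),float(sys.argv[2]); tmax=float(sys.argv[3]) if len(sys.argv)>3 else 1e9
s=readout.read_state(); M=R.from_quat(s["ee_rot"]).as_matrix()
g=np.array(s["position"])-19*M[:,0]; p=inp(g); f=PR.T@np.array(s["contact_force"])
log=json.load(open("log.json")) if os.path.exists("log.json") else []
log.append([p[1],p[2]]); json.dump(log,open("log.json","w"))
A=np.array(log); c=np.array([0,204.2]); r=83.
if len(A)>=4 and np.ptp(A,axis=0).max()>40:
    from scipy.optimize import least_squares
    # weak priors on centre and radius
    q=least_squares(lambda q:np.r_[np.hypot(A[:,0]-q[0],A[:,1]-q[1])-q[2],(q[0]-0)/4,(q[1]-204.2)/4,(q[2]-83)/4],[*c,r]); c,r=q.x[:2],q.x[2]; print("fit",q.x.round(2),"res",q.fun.round(2)[:len(A)])
th=np.arctan2(-(p[0+1]-c[0]),p[2]-c[1]); rad=np.array([-np.sin(th),np.cos(th)]); tan=np.array([-np.cos(th),-np.sin(th)])
print("theta",np.degrees(th).round(2),"rnow",np.hypot(p[1]-c[0],p[2]-c[1]).round(2),"x",p[0].round(1),"F press",f.round(1),"tan",(f[1:]@tan).round(1),"rad",(f[1:]@rad).round(1),"w",round(s["gripper_width"],1))
t=np.radians(20); tv=turn(PR@[np.sin(t),0,-np.cos(t)],PR[:,1],s); print("turnerr",tv.round(1))
rows=[]
for k in range(1,6):
    a=min(np.degrees(th)%360+step*k,tmax) if tmax<1e8 else np.degrees(th)+step*k
    a=np.radians(a)+lead/r
    q=np.array([p[0],c[0]-r*np.sin(a),c[1]+r*np.cos(a)])
    d=PR@(q-p); rows.append(d.round(1).tolist())
print(rows)
E
python3 turn.py 4 4
```

```text
theta 0.14 rnow 83.05 x -153.1 F press [ 3.8 -0.8  4.9] tan 0.7 rad 4.9 w 23.1
turnerr [ 0.3 -0.4  0.3]
[[-1.2, -9.7, -0.7], [-1.9, -15.4, -1.5], [-2.6, -21.0, -2.8], [-3.3, -26.5, -4.5], [-3.9, -31.9, -6.6]]
```

Call:
arm_command(
  increments=[
    [[0,0,0],[-0.7,-6,-0.3],1],
    [[0,0,0],[-1.5,-12,-1],1],
    [[0,0,0],[-2.3,-18,-2],1],
    [[0,0,0],[-3,-24,-3.6],1],
    [[0,0,0],[-3.6,-29,-5.4],1],
  ],
)

```text
clock: 9.35
position: [457.3, 2.7, 263.1]
ee_rot: [0.035, 0.575, -0.052, 0.816]
contact_force: [0.9, 7.2, -2.8]
gripper_width: 23.0
```

```bash
python3 turn.py 6 5
```

```text
theta 20.4 rnow 81.99 x -153.3 F press [-0.   7.2 -2.8] tan -5.8 rad -5.1 w 23.0
turnerr [ 0.1 -0.4  0.2]
[[-1.6, -12.6, -4.9], [-2.4, -19.9, -9.6], [-3.3, -26.6, -15.0], [-4.0, -32.7, -21.1], [-4.7, -38.2, -27.9]]
```

Call:
arm_command(
  increments=[
    [[0,0,0],[-1.2,-9.5,-4],1],
    [[0,0,0],[-2.1,-17,-8.5],1],
    [[0,0,0],[-3,-24.5,-13.5],1],
    [[0,0,0],[-3.8,-31,-20],1],
    [[0,0,0],[-4.6,-37,-26.5],1],
  ],
)

```text
clock: 9.85
position: [452.8, -32.1, 234.9]
ee_rot: [0.036, 0.575, -0.049, 0.816]
contact_force: [-1.3, 17.4, -5.2]
gripper_width: 23.3
```

```bash
python3 turn.py 8 4
```

```text
theta 52.64 rnow 80.16 x -153.5 F press [-3.4 17.1 -5.2] tan -6.3 rad -16.7 w 23.3
turnerr [-0.2 -0.4 -0. ]
[[-1.3, -10.4, -11.5], [-1.8, -14.8, -22.2], [-2.2, -17.7, -33.4], [-2.3, -19.1, -44.9], [-2.3, -18.8, -56.5]]
```

```bash
sed -i 's/c=np.array(\[0,204.2\]); r=83./c=np.array([3.5,205]); r=82./; s/(q\[0\]-0)\/4,(q\[1\]-204.2)\/4,(q\[2\]-83)\/4/(q[0]-3.5)\/8,(q[1]-205)\/8,(q[2]-82)\/8/; s/len(A)>=4 and/len(A)>=3 and/' turn.py
python3 - <<'E'
import json;a=json.load(open('log.json'));json.dump(a[:-1],open('log.json','w'));print(a)
E
python3 turn.py 6 3
```

```text
[[-0.2037699723318131, 287.24997307960564], [-28.575963622517726, 281.0468773575324], [-63.7213291902338, 252.83952677146672]]
fit [  3.14 205.3   82.06] res [-0.04  0.06 -0.02]
theta 54.58 rnow 82.04 x -153.5 F press [-3.4 17.1 -5.2] tan -5.7 rad -16.9 w 23.3
turnerr [-0.2 -0.4 -0. ]
[[-0.7, -6.0, -9.9], [-1.2, -9.5, -17.7], [-1.5, -12.2, -25.9], [-1.7, -14.0, -34.3], [-1.8, -14.9, -42.8]]
```

Call:
arm_command(
  increments=[
    [[0,0,0],[-0.7,-6,-9.5],1],
    [[0,0,0],[-1.2,-9.5,-17.5],1],
    [[0,0,0],[-1.5,-12,-26],1],
    [[0,0,0],[-1.7,-14,-34.5],1],
    [[0,0,0],[-1.8,-15,-43],1],
  ],
)

```text
clock: 10.35
position: [451.1, -45.5, 191.7]
ee_rot: [0.036, 0.575, -0.047, 0.816]
contact_force: [-8.0, 14.4, 5.7]
gripper_width: 23.0
```

```bash
python3 turn.py 8 3
```

```text
fit [  2.44 207.34  80.01] res [-0.07 -0.05  0.28 -0.19]
theta 88.38 rnow 79.83 x -153.6 F press [-9.7 13.3  5.7] tan -6.1 rad -13.1 w 23.0
turnerr [-0.3 -0.3 -0.2]
[[0.1, 0.7, -14.1], [0.4, 3.1, -25.0], [0.9, 6.9, -35.5], [1.5, 12.2, -45.3], [2.3, 18.8, -54.3]]
```

Call:
arm_command(
  increments=[
    [[0,0,0],[0,1,-12],1],
    [[0,0,0],[0.2,4,-22],1],
    [[0,0,0],[0.6,8,-31.5],1],
    [[0,0,0],[1.2,13,-40.5],1],
    [[0,0,0],[1.8,19.5,-49],1],
  ],
)

```text
clock: 10.85
position: [452.6, -28.8, 143.2]
ee_rot: [0.037, 0.575, -0.051, 0.816]
contact_force: [15.3, -23.4, 1.3]
gripper_width: 23.2
```

```bash
python3 turn.py 7 4
```

```text
fit [  1.14 208.92  78.25] res [ 0.09 -0.24  0.08  0.25 -0.24]
theta 127.8 rnow 78.01 x -154.1 F press [ 18.  -21.4   1.3] tan -14.1 rad 16.1 w 23.2
turnerr [-0.1 -0.4  0.3]
[[1.1, 8.9, -10.1], [2.0, 16.3, -16.1], [3.0, 24.4, -21.1], [4.1, 33.0, -25.1], [5.2, 42.0, -28.0]]
```

```bash
cat > shift.py <<'E'
from h import *
for n,(u0,u1,v0,v1) in {"scene":(212,262,148,178),"side":(232,270,160,240)}.items():
    a=cv2.imread(f"pics/{n}0.png"); b,_=imaging.get_image(n); cv2.imwrite(f"pics/{n}_now.png",b)
    boxes=[(u0,u1,v0,v1)]+([(212,265,200,245)] if n=="scene" else [(230,300,205,250)])
    for (p,q,r,t) in boxes:
        T=cv2.cvtColor(a,cv2.COLOR_BGR2GRAY)[r:t,p:q].astype(np.float32); I=cv2.cvtColor(b,cv2.COLOR_BGR2GRAY)[r:t,p:q].astype(np.float32)
        W=np.eye(2,3,dtype=np.float32); cc,W=cv2.findTransformECC(T,I,W,cv2.MOTION_EUCLIDEAN,(3,100,1e-5),None,3); 
        ctr=np.array([(q-p)/2,(t-r)/2,1]); print(n,(W@ctr-ctr[:2]).round(2),"rot",np.degrees(W[1,0]).round(2),"cc",round(cc,3))
C=cam("scene"); print("px per 5mm x,y", (proj(C,[w([5,0,200]),w([0,5,200])])-proj(C,[w([0,0,200])])).round(2).tolist())
C=cam("side"); print("px per 5mm x,y", (proj(C,[w([5,0,200]),w([0,5,200])])-proj(C,[w([0,0,200])])).round(2).tolist())
E
python3 shift.py
python3 - <<'E'
from h import *
st()
E
```

```text
scene [-0.06  0.04] rot 0.06 cc 0.999
scene [-0.21 -0.14] rot -1.59 cc 0.824
side [-0.1   0.11] rot 0.22 cc 0.929
side [-0.04  0.08] rot -0.01 cc 0.96
px per 5mm x,y [[-0.14, 1.1], [1.74, 0.13]]
px per 5mm x,y [[1.34, 0.38], [0.7, -0.73]]
clock 10.95
joints [0.3659, 0.0379, -0.9193, 0.4783, -0.3451, -2.4914]
joint_vel [-0.0025, -0.0038, 0.0183, -0.0378, -0.019, 0.0326]
joint_efforts [7.2462, -19.1136, 11.0159, 2.3807, 1.1683, 0.4506]
position [452.6763, -28.1429, 142.0737]
ee_rot [0.0368, 0.5756, -0.0502, 0.8154]
contact_force [16.2441, -15.4352, -6.5591]
wrist_torque [-3.8711, -2.927, -1.9323]
gripper_width 23.4128
```

```bash
python3 - <<'E'
from h import *
s=readout.read_state(); M=R.from_quat(s["ee_rot"]).as_matrix(); Q=[]
for n in ("scene","side"):
    i,d=imaging.get_image(n); cv2.imwrite(f"pics/{n}_b.png",i); Q.append(cloud(cam(n),d)[d>0])
P=np.vstack(Q); L=(P-O)@PR; keep=(L[:,2]>335)|(L[:,0]<-95); P=P[keep]; T=(P-s["position"])@M
for a in range(60,420,30):
    m=(-T[:,0]>a)&(-T[:,0]<a+30)&(abs(T[:,1])<130)&(abs(T[:,2])<150)
    if m.sum()>3: print(a,m.sum(),"toolz",np.percentile(T[m,2],[0,5,50,95,100]).round(),"tooly",np.percentile(T[m,1],[0,5,95,100]).round())
E
python3 -c "
import cv2;a=cv2.imread('pics/scene_b.png')[20:240,180:400];b=cv2.imread('pics/side_b.png')[60:260,120:320]
import numpy as np;cv2.imwrite('pics/c5.png',np.hstack([cv2.resize(a,(400,400)),cv2.resize(b,(400,400))]))"
```

```text
60 241 toolz [-11.  -6.  11.  19.  22.] tooly [-63. -59.  52.  66.]
90 308 toolz [-9. -2. 11. 20. 24.] tooly [-65. -60.  50.  66.]
120 337 toolz [-20.  -3.  27.  38.  42.] tooly [-39. -36.  30.  38.]
150 466 toolz [-28.  -6.  29.  39.  44.] tooly [-40. -37.  31.  37.]
180 442 toolz [-26.  -3.  30.  41.  43.] tooly [-44. -39.  33.  41.]
210 514 toolz [-26.  -3.  33.  42.  45.] tooly [-45. -40.  34.  42.]
240 646 toolz [-146.  -87.   32.   44.   47.] tooly [-47. -42.  94. 128.]
270 897 toolz [-149.  -95.   20.   43.   46.] tooly [-47. -40. 115. 130.]
300 962 toolz [-148. -108.   17.   43.   47.] tooly [-45. -40. 114. 130.]
330 1009 toolz [-149. -126.    5.   42.   47.] tooly [-45. -39. 109. 128.]
360 471 toolz [-148. -139. -111. -101.   22.] tooly [-10.  34. 109. 119.]
390 478 toolz [-150. -141. -117. -108. -103.] tooly [ 19.  27. 101. 110.]
```

View pics/c5.png

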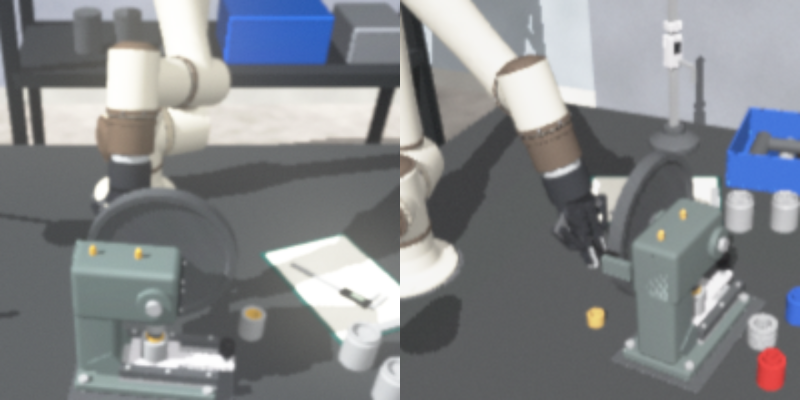

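```bash
python3 - <<'E'
import json,numpy as np
from scipy.optimize import least_squares
A=np.array(json.load(open('log.json'))); F=np.array([[-.8,4.9],[7.2,-2.8],[17.1,-5.2],[13.3,5.7],[-21.4,1.3]])
for k in (0,.03,.06,.1,.15,.2):
    B=A+k*F; q=least_squares(lambda q:np.hypot(B[:,0]-q[0],B[:,1]-q[1])-q[2],[2,205,82]); print(k,q.x.round(2),q.fun.round(2))
E
sed -i 's/^c=/c=/; s/t=np.radians(20); tv/t=np.radians(TILT); tv/' turn.py
python3 - <<'E'
s=open('turn.py').read()
s=s.replace('tmax=float(sys.argv[3]) if len(sys.argv)>3 else 1e9','TILT=float(sys.argv[3]); X=float(sys.argv[4]); tmax=float(sys.argv[5]) if len(sys.argv)>5 else 1e9')
s=s.replace("log.append([p[1],p[2]])","log.append([p[1],p[2],f[1],f[2]])").replace("A=np.array(log);","A=np.array([[a[0]+KF*a[2],a[1]+KF*a[3]] for a in log if len(a)>2]);")
s=s.replace("q=np.array([p[0],","q=np.array([X,").replace("d=PR@(q-p)","d=PR@(q+19*np.array([np.sin(t),0,-np.cos(t)]))+O-s['position']")
open('turn.py','w').write(s)
E
grep -n "KF\|PR@(q" turn.py
```

```text
0 [  0.79 209.11  77.95] [ 0.19 -0.26 -0.02  0.19 -0.1 ]
0.03 [  2.14 208.31  78.99] [ 0.13 -0.19  0.    0.12 -0.07]
0.06 [  3.54 207.46  80.09] [ 0.08 -0.13  0.03  0.05 -0.03]
0.1 [  5.5  206.27  81.66] [ 0.01 -0.04  0.06 -0.04  0.01]
0.15 [  8.09 204.67  83.82] [-0.07  0.07  0.1  -0.16  0.07]
0.2 [ 10.87 202.93  86.2 ] [-0.16  0.18  0.14 -0.27  0.12]
9:A=np.array([[a[0]+KF*a[2],a[1]+KF*a[3]] for a in log if len(a)>2]); c=np.array([3.5,205]); r=82.
22:    d=PR@(q+19*np.array([np.sin(t),0,-np.cos(t)]))+O-s['position']; rows.append(d.round(1).tolist())
```

```bash
python3 - <<'E'
import json
A=json.load(open('log.json')); F=[[-.8,4.9],[7.2,-2.8],[17.1,-5.2],[13.3,5.7],[-21.4,1.3]]
json.dump([a[:2]+f for a,f in zip(A,F)],open('log.json','w'))
s=open('turn.py').read().replace("c=np.array([3.5,205]); r=82.","c=np.array([5,206]); r=81.7").replace("(q[0]-3.5)/8,(q[1]-205)/8,(q[2]-82)/8","(q[0]-5)/8,(q[1]-206)/8,(q[2]-81.7)/8").replace("step,lead","KF=0.1; step,lead")
s=s.replace("th=np.arctan2","h=p.copy(); h[1:]+=KF*f[1:]; p=h\nth=np.arctan2")
open('turn.py','w').write(s)
E
python3 turn.py 5 3 10 -153.3
```

```text
fit [  5.42 206.35  81.57] res [ 0.03 -0.05  0.04 -0.03  0.08 -0.08]
theta 125.21 rnow 81.49 x -154.1 F press [ 16.7 -12.8  -7.6] tan -1.2 rad 14.8 w 22.7
turnerr [1.  9.5 0.2]
[[-1.7, 5.2, -9.5], [-1.1, 10.2, -14.5], [-0.4, 15.6, -19.1], [0.3, 21.3, -23.2], [1.1, 27.5, -26.8]]
```

Call:
arm_command(
  increments=[
    [[0.4,3.3,0],[0.4,5.2,-9],1],
    [[0.8,6.6,0],[0,10.2,-14.2],1],
    [[1,9.5,0.2],[-0.4,15.6,-19],1],
    [[1,9.5,0.2],[0.3,21.3,-23.2],1],
    [[1,9.5,0.2],[1.1,27.5,-26.8],1],
  ],
)

```text
clock: 11.55
position: [452.2, -2.4, 115.0]
ee_rot: [0.039, 0.643, -0.049, 0.763]
contact_force: [-1.4, -7.8, 6.3]
gripper_width: 23.0
```

```bash
python3 turn.py 6 3 10 -153.3
```

```text
fit [  6.08 205.95  82.16] res [-0.12  0.    0.23  0.06 -0.17 -0.35  0.36]
theta 150.12 rnow 82.52 x -154.6 F press [-0.5 -7.9  6.3] tan -10.0 rad -1.5 w 23.0
turnerr [ 0.2 -0.2  0.2]
[[2.5, 9.7, -4.1], [3.5, 17.7, -6.9], [4.6, 26.1, -8.8], [5.6, 34.5, -9.8], [6.6, 43.1, -9.9]]
```

Call:
arm_command(
  increments=[
    [[0,0,0],[1.2,9.7,-4.1],1],
    [[0,0,0],[2.2,17.7,-6.9],1],
    [[0,0,0],[3.3,26,-8.8],1],
    [[0,0,0],[4.3,34.5,-9.8],1],
    [[0,0,0],[5.3,43,-9.9],1],
  ],
)

```text
clock: 12.05
position: [457.8, 39.9, 105.1]
ee_rot: [0.039, 0.643, -0.05, 0.763]
contact_force: [6.8, -5.8, -2.4]
gripper_width: 23.0
```

```bash
python3 turn.py 7 3 10 -154.6
```

```text
fit [  6.22 205.89  82.26] res [-0.16  0.    0.27  0.1  -0.19 -0.37  0.28  0.08]
theta -178.79 rnow 82.34 x -154.2 F press [ 7.4 -4.9 -2.4] tan -5.0 rad 2.3 w 23.0
turnerr [ 0.2 -0.2  0.3]
[[1.2, 12.5, 1.2], [2.4, 22.2, 3.6], [3.5, 31.5, 7.1], [4.6, 40.3, 11.8], [5.6, 48.5, 17.5]]
```

Call:
arm_command(
  increments=[
    [[0,0,0],[1.6,12.5,1.2],1],
    [[0,0,0],[2.8,22.2,3.6],1],
    [[0,0,0],[4,31.5,7.1],1],
    [[0,0,0],[5,40.3,11.8],1],
    [[0,0,0],[6,48.5,17.5],1],
  ],
)

```text
clock: 12.55
position: [464.3, 88.4, 122.5]
ee_rot: [0.039, 0.643, -0.05, 0.763]
contact_force: [7.8, -3.5, -2.7]
gripper_width: 23.1
```

```bash
python3 turn.py 7 3 10 -154.2
```

```text
fit [  6.34 205.87  82.34] res [-0.21 -0.01  0.3   0.14 -0.18 -0.36  0.24 -0.02  0.1 ]
theta -141.98 rnow 82.44 x -153.6 F press [ 8.1 -2.5 -2.7] tan -3.6 rad 0.6 w 23.1
turnerr [ 0.2 -0.2  0.3]
[[0.7, 9.4, 8.6], [1.4, 15.7, 16.4], [2.1, 21.1, 24.9], [2.6, 25.3, 34.0], [3.0, 28.5, 43.5]]
```

Call:
arm_command(
  increments=[
    [[0,0,0],[1.5,9.4,8.6],1],
    [[0,0,0],[2.4,15.7,16.4],1],
    [[0,0,0],[3.2,21.1,24.9],1],
    [[0,0,0],[3.7,25.3,34],1],
    [[0,0,0],[4,28.5,43.5],1],
  ],
)

```text
clock: 13.05
position: [468.2, 117.1, 166.4]
ee_rot: [0.039, 0.643, -0.05, 0.763]
contact_force: [4.7, -2.0, -4.1]
gripper_width: 23.0
```

```bash
python3 turn.py 7 3 13 -153.2
```

```text
fit [  6.43 205.88  82.39] res [-0.26 -0.03  0.31  0.17 -0.15 -0.34  0.24 -0.07  0.01  0.13]
theta -104.89 rnow 82.52 x -153.3 F press [ 4.9 -1.4 -4.1] tan -4.3 rad -0.3 w 23.0
turnerr [-0.2 -3.2  0.3]
[[1.4, 2.0, 12.7], [1.4, 2.4, 22.7], [1.3, 1.6, 32.8], [1.1, -0.4, 42.6], [0.7, -3.6, 52.1]]
```

Call:
arm_command(
  increments=[
    [[0,0,0],[0.6,2,12.5],1],
    [[0,0,0],[0.7,2.4,22.5],1],
    [[0,0,0],[0.6,1.6,32.6],1],
    [[0,0,0],[0.4,-0.4,42.5],1],
    [[0,0,0],[0,-3.6,52],1],
  ],
)

```text
clock: 13.55
position: [467.8, 113.5, 218.9]
ee_rot: [0.039, 0.643, -0.049, 0.763]
contact_force: [1.7, 2.6, -4.6]
gripper_width: 23.3
```

```bash
python3 turn.py 7 3 10 -153
```

```text
fit [  6.49 205.91  82.44] res [-0.33 -0.08  0.31  0.19 -0.12 -0.31  0.26 -0.08 -0.05  0.03  0.2 ]
theta -67.81 rnow 82.64 x -153.2 F press [ 1.4  2.8 -4.6] tan -5.4 rad 0.9 w 23.3
turnerr [ 0.2 -0.3  0.2]
[[-0.4, -5.7, 11.1], [-1.1, -11.4, 19.4], [-1.9, -18.0, 26.9], [-2.8, -25.6, 33.5], [-3.8, -33.8, 39.2]]
```

Call:
arm_command(
  increments=[
    [[0,0,0],[-0.4,-5.7,11.1],1],
    [[0,0,0],[-1.1,-11.4,19.4],1],
    [[0,0,0],[-1.9,-18,26.9],1],
    [[0,0,0],[-2.8,-25.6,33.5],1],
    [[0,0,0],[-3.8,-33.8,39.2],1],
  ],
)

```text
clock: 14.05
position: [463.2, 79.4, 258.3]
ee_rot: [0.039, 0.644, -0.049, 0.763]
contact_force: [-1.3, 4.0, -2.3]
gripper_width: 23.1
```

```bash
python3 turn.py 6.2 2 10 -153
```

```text
fit [  6.5  205.93  82.45] res [-0.35 -0.09  0.3   0.19 -0.12 -0.31  0.27 -0.08 -0.06  0.01  0.18  0.07]
theta -30.78 rnow 82.51 x -153.5 F press [-1.8  3.8 -2.3] tan -4.5 rad -0.0 w 23.1
turnerr [ 0.1 -0.4  0.2]
[[-0.5, -9.3, 4.7], [-1.5, -17.6, 7.7], [-2.6, -26.2, 9.9], [-3.6, -35.0, 11.1], [-4.7, -43.8, 11.3]]
```

Call:
arm_command(
  increments=[
    [[0,0,0],[-1,-10,5],1],
    [[0,0,0],[-2.2,-20,8.5],1],
    [[0,0,0],[-3.4,-30,10.6],1],
    [[0,0,0],[-4.5,-38,11.3],1],
    [[0,0,0],[-5.2,-43,11.4],1],
  ],
)

```text
clock: 14.55
position: [457.4, 35.6, 269.8]
ee_rot: [0.04, 0.644, -0.049, 0.762]
contact_force: [-3.8, 6.3, -0.9]
gripper_width: 23.2
```

```bash
python3 turn.py 0.3 1 10 -153.5; python3 shift.py
```

```text
fit [  6.5  205.94  82.45] res [-0.37 -0.11  0.29  0.19 -0.12 -0.31  0.27 -0.08 -0.06  0.01  0.17  0.05
  0.06]
theta 1.22 rnow 82.51 x -154.0 F press [-4.6  5.8 -0.9] tan -5.8 rad -1.1 w 23.2
turnerr [ 0.1 -0.4  0.3]
[[0.5, -0.8, -0.2], [0.5, -1.3, -0.2], [0.4, -1.7, -0.2], [0.4, -2.1, -0.2], [0.3, -2.6, -0.3]]
scene [-0.03 -0.01] rot 0.06 cc 1.0
scene [-0.26 -0.15] rot -1.7 cc 0.817
side [-0.06 -0.06] rot 0.07 cc 0.966
side [-0.05  0.08] rot -0.0 cc 0.961
px per 5mm x,y [[-0.14, 1.1], [1.74, 0.13]]
px per 5mm x,y [[1.34, 0.38], [0.7, -0.73]]
```

Call:
arm_command(
  increments=[
    [[0,0,0],[0,-1,0],1],
    [[0,0,0],[0,-1,0],1],
    [[0,0,0],[0,-1,0],0.4],
    [[0,0,0],[0,-1,0],0.4],
    [[0,0,0],[0,-1,0],0.4],
  ],
)

```text
clock: 15.15
position: [457.5, 33.8, 270.0]
ee_rot: [0.039, 0.644, -0.051, 0.762]
contact_force: [0.4, -0.0, 0.5]
gripper_width: 51.3
```

Call:
arm_command(
  increments=[
    [[0,0,0],[-3,0,15],0.4],
    [[0,0,0],[-8,0,45],0.4],
    [[0,0,0],[-16,0,90],0.4],
    [[0,0,0],[-22,0,130],0.4],
    [[0,0,0],[-22,0,140],0.4],
  ],
)

```text
clock: 15.65
position: [436.7, 33.8, 415.8]
ee_rot: [0.041, 0.64, -0.049, 0.765]
contact_force: [0.5, 0.3, 0.1]
gripper_width: 51.2
```

Run:
```python
from h import *
s=st()
i,d=imaging.get_image("wrist"); C=cam("wrist",s); cv2.imwrite("pics/w6.png",i); L=(cloud(C,d)-O)@PR
q=L[(L[...,0]<-93)&(L[...,0]>-176)&(abs(L[...,1])<60)&(L[...,2]>240)&(L[...,2]<320)&(d>0)]
for x in range(-168,-110,12):
    k=q[(q[:,0]>x)&(q[:,0]<=x+12)]
    if len(k)>5: print(x,len(k),(np.percentile(k[:,1],[2,98])).round(1),"ztop",np.percentile(k[:,2],[50,95]).round(1))
print("turn",turn([0,0,-1],PR[:,1],s).round(2), "knob goto",(w([0,122+5,0])-s["position"]).round(1))
```

```text
clock 15.65
joints [0.5289, -0.1229, -0.1945, 0.1114, -1.3601, -2.2431]
joint_vel [-0.0022, 0.0241, 0.1391, -0.0515, -0.1962, 0.0261]
joint_efforts [0.0342, -13.6459, 20.1312, 4.6811, 0.1676, -0.0156]
position [436.7413, 33.8184, 415.768]
ee_rot [0.0405, 0.6404, -0.0494, 0.7654]
contact_force [0.5114, 0.3303, 0.1226]
wrist_torque [0.0939, 0.3348, -0.0492]
gripper_width 51.2308
-168 312 [-10.1  13.9] ztop [295.4 297.3]
-156 289 [-10.4  13.5] ztop [295.4 297.3]
-144 288 [-10.7  13.6] ztop [295.3 297.4]
-132 242 [-9.9 12.9] ztop [295.4 297.5]
-120 239 [-10.1  13.1] ztop [295.4 297.5]
turn [ 1.33 10.08  0.32] knob goto [ 185.3  105.4 -415.8]
```

View pics/w6.png

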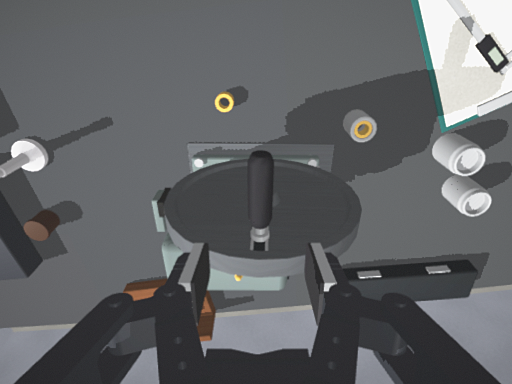

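Call:
arm_command(
  increments=[
    [[0,2,0],[38,21,0],0.4],
    [[0,4,0],[76,42,0],0.4],
    [[1,6,0],[114,63,0],0.4],
    [[1,8,0],[152,84,0],0.4],
    [[1,10,0],[190,104,0],0.4],
  ],
)

```text
clock: 16.2
position: [628.2, 138.5, 412.8]
ee_rot: [0.042, 0.707, -0.048, 0.704]
contact_force: [1.3, -0.6, 1.0]
gripper_width: 51.2
```

Call:
arm_command(
  increments=[
    [[0,0,0],[0,0,-30],0.4],
    [[0,0,0],[0,0,-75],0.4],
    [[0,0,0],[0,0,-120],0.4],
    [[0,0,0],[0,0,-165],0.4],
    [[0,0,0],[0,0,-190],0.4],
  ],
)

```text
clock: 16.7
position: [625.5, 137.4, 216.0]
ee_rot: [0.041, 0.71, -0.05, 0.701]
contact_force: [0.2, -0.0, 0.8]
gripper_width: 51.2
```

Run:
```python
from h import *
s=st(); print("goto",np.array([627,138,62])-s["position"],turn([0,0,-1],PR[:,1],s).round(2))
```

```text
clock 16.7
joints [0.47, 0.429, 0.037, 0.0035, -1.1958, -2.1707]
joint_vel [-0.0005, 0.1354, -0.337, 0.0258, 0.5247, -0.0005]
joint_efforts [-0.0543, -42.7924, 19.3864, 4.1936, -0.2595, 0.0014]
position [625.526, 137.4217, 216.0265]
ee_rot [0.0414, 0.7102, -0.0495, 0.701]
contact_force [0.2117, -0.0259, 0.7838]
wrist_torque [0.023, -0.0076, 0.0304]
gripper_width 51.2154
goto [   1.47403626    0.57832188 -154.02648323] [ 0.61 -0.78  0.37]
```

Call:
arm_command(
  increments=[
    [[0,0,0],[1,0.5,-40],0.4],
    [[0,0,0],[1,0.5,-85],0.4],
    [[0,0,0],[1,0.5,-130],0.4],
    [[0,0,0],[1,0.5,-154],0.4],
    [[0,0,0],[1,0.5,-154],0.4],
  ],
)

```text
clock: 17.2
position: [622.6, 136.0, 55.8]
ee_rot: [0.04, 0.714, -0.052, 0.697]
contact_force: [-0.2, 0.1, -0.4]
gripper_width: 51.4
```

Call:
arm_command(
  increments=[
    [[0,0,0],[0.5,4,0],0.4],
    [[0,0,0],[1,8,0],0.4],
    [[0,0,0],[1.5,12,0],0.4],
    [[0,0,0],[2,16,0],0.4],
    [[0,0,0],[2.5,20,0],0.4],
  ],
)

```text
clock: 17.7
position: [624.4, 153.9, 57.2]
ee_rot: [0.038, 0.715, -0.053, 0.696]
contact_force: [-0.8, -9.8, 5.1]
gripper_width: 51.0
```

Call:
arm_command(
  increments=[
    [[0,0,0],[1,7,0],0.4],
    [[0,0,0],[1.7,14,0],0.4],
    [[0,0,0],[2.5,21,0],0.4],
    [[0,0,0],[3.4,28,0],0.4],
    [[0,0,0],[4.2,35,0],0.4],
  ],
)

```text
clock: 18.2
position: [626.9, 185.6, 57.2]
ee_rot: [0.037, 0.716, -0.056, 0.694]
contact_force: [-0.1, -10.2, -0.6]
gripper_width: 51.3
```

Call:
arm_command(
  increments=[
    [[0,0,0],[0.6,5,0],0.4],
    [[0,0,0],[1.2,10,0],0.4],
    [[0,0,0],[1.8,14,0],0.4],
    [[0,0,0],[2.2,18,0],0.4],
    [[0,0,0],[2.7,22,0],0.4],
  ],
)

```text
clock: 18.7
position: [627.7, 204.2, 57.1]
ee_rot: [0.035, 0.718, -0.058, 0.692]
contact_force: [-1.1, -9.2, -0.8]
gripper_width: 51.2
```

Call:
arm_command(
  increments=[
    [[0,0,0],[0.3,3,0],0.4],
    [[0,0,0],[0.4,4,0],0.4],
    [[0,0,0],[0.6,5,0],0.4],
    [[0,0,0],[0.7,6,0],0.4],
    [[0,0,0],[0.8,6.5,0],0.4],
  ],
)

```text
clock: 19.2
position: [626.7, 207.4, 57.0]
ee_rot: [0.034, 0.72, -0.061, 0.691]
contact_force: [-1.8, -9.4, -1.3]
gripper_width: 51.1
```

Call:
arm_command(
  increments=[
    [[0,0,0],[0.3,3,0],0.4],
    [[0,0,0],[0.4,4,0],0.4],
    [[0,0,0],[0.6,5,0],0.4],
    [[0,0,0],[0.7,6,0],0.4],
    [[0,0,0],[0.8,6.5,0],0.4],
  ],
)

```text
clock: 19.7
position: [625.6, 210.6, 56.8]
ee_rot: [0.033, 0.722, -0.063, 0.689]
contact_force: [-1.5, -7.7, -0.3]
gripper_width: 51.2
```

Call:
arm_command(
  increments=[
    [[0,0,0],[0.3,3,0],0.4],
    [[0,0,0],[0.4,4,0],0.4],
    [[0,0,0],[0.5,4.5,0],0.4],
    [[0,0,0],[0.6,5,0],0.4],
    [[0,0,0],[0.7,5.5,0],0.4],
  ],
)

```text
clock: 20.2
position: [623.9, 211.2, 56.6]
ee_rot: [0.031, 0.724, -0.067, 0.686]
contact_force: [-1.0, -13.3, 0.5]
gripper_width: 50.7
```

Call:
arm_command(
  increments=[
    [[0,0,0],[0.5,4,0],0.4],
    [[0,0,0],[0.7,5,0],0.4],
    [[0,0,0],[1,6,0],0.4],
    [[0,0,0],[1,6.5,0],0.4],
    [[0,0,0],[1,6.5,0],0.4],
  ],
)

```text
clock: 20.7
position: [621.8, 211.2, 56.4]
ee_rot: [0.028, 0.727, -0.071, 0.682]
contact_force: [-2.4, -14.4, 0.7]
gripper_width: 51.2
```

Call:
arm_command(
  increments=[
    [[0,0,0],[-0.5,-7,0],0.4],
    [[0,0,0],[-1,-12.5,0],0.4],
    [[0,0,0],[-1,-12.5,5],0.4],
    [[0,0,0],[-1,-12.5,45],0.4],
    [[0,0,0],[-1,-12.5,90],0.4],
  ],
)

```text
clock: 21.2
position: [620.2, 199.3, 146.5]
ee_rot: [0.027, 0.728, -0.071, 0.682]
contact_force: [1.6, 0.5, 1.4]
gripper_width: 51.3
```

Call:
arm_command(
  increments=[
    [[0,0,0],[0,0,40],0.4],
    [[0,0,0],[0,0,80],0.4],
    [[0,0,0],[0,0,100],0.4],
    [[0,0,0],[0,0,100],0.4],
    [[0,0,0],[0,0,100],0.4],
  ],
)

```text
clock: 21.7
position: [620.1, 200.2, 247.1]
ee_rot: [0.028, 0.727, -0.071, 0.682]
contact_force: [-0.1, -0.4, -1.5]
gripper_width: 51.0
```

```bash
python3 - <<'E'
from h import *
s=st(); i,d=imaging.get_image("wrist"); C=cam("wrist",s); cv2.imwrite("pics/w7.png",i); L=(cloud(C,d)-O)@PR
m=(abs(L[...,0])<30)&(L[...,1]>150)&(L[...,1]<215)&(L[...,2]>88)&(L[...,2]<105)&(d>0); k=L[m]
print("knobtop",m.sum(),np.percentile(k,[2,50,98],axis=0).round(1))
m=(abs(L[...,0])<40)&(L[...,1]>30)&(L[...,1]<110)&(L[...,2]>80)&(L[...,2]<110)&(d>0); k=L[m]
print("sleevetop",m.sum(),np.percentile(k,[2,50,98],axis=0).round(1))
b,_=imaging.get_image("scene"); a=cv2.imread("pics/scene0.png")
f=lambda x:cv2.resize(x[115:275,200:360],(400,400)); g=np.hstack([f(b),cv2.copyMakeBorder(cv2.resize(i,(400,300)),0,100,0,0,0)]); cv2.imwrite("pics/c7.png",g)
E
python3 shift.py
```

```text
clock 21.7
joints [0.5653, 0.4645, 0.1669, 0.0114, -1.3607, -2.2779]
joint_vel [-0.003, 0.0292, -0.0391, -0.0049, -0.0002, -0.001]
joint_efforts [-0.0331, -45.2981, 20.2097, 4.5602, -0.1726, -0.0002]
position [620.0667, 200.169, 247.1381]
ee_rot [0.0275, 0.7273, -0.0706, 0.6821]
contact_force [-0.1204, -0.4058, -1.488]
wrist_torque [0.1188, -0.1319, 0.0293]
gripper_width 51.0014
knobtop 430 [[-11.6 175.5  88.6]
 [ -1.6 186.2  94.3]
 [ 10.1 197.7  96.5]]
sleevetop 1262 [[-23.1  44.8  81.4]
 [ -2.7  66.2  90.2]
 [ 18.7  87.3  92.3]]
scene [-0.03 -0.02] rot 0.01 cc 1.0
scene [ 0.   -0.05] rot 0.01 cc 0.999
side [ 0.01 -0.08] rot -0.07 cc 0.98
side [-0.05 -0.  ] rot 0.02 cc 0.994
px per 5mm x,y [[-0.14, 1.1], [1.74, 0.13]]
px per 5mm x,y [[1.34, 0.38], [0.7, -0.73]]
```

View pics/c7.png

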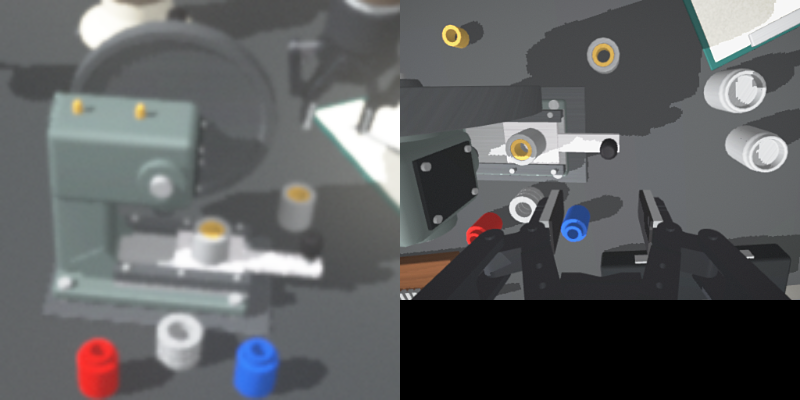

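```bash
python3 -c "
from bench import arm; print(arm.job_done())"
```

```text
the job is handed in; nothing more can be done
None
```

I pressed the bush with one turn of the flywheel and handed the job in after about 22 s. The order was as asked: slide home to its stop (about 15 N), one clockwise turn with the handle gripped, wheel released, slide drawn out to its stop (about 14 N).

**Last checks:**
- **Slide:** the knob's camera position is back within 0.5 mm of where it started, fully out.
- **Sleeve and bush:** the sleeve stands upright in its nest with its top at about 91 mm. The bush no longer stands proud; I did not measure its depth.
- **Press:** it shows no shift, under 0.1 px in either fixed camera. The other items look undisturbed in the views I took, but I did not measure them one by one.

**What was less than clean:**
- **Side force:** partway round, a wrist joint nearing its limit raised the horizontal force to about 28 N for a moment, above the press's 24 N slip figure. I lessened the tool's tilt and checked the press straight away; it had not moved.
- **Wheel angle:** I estimate the handle started about 4.6° past the top and ended about 2 to 2.6° past it. That makes the turn about 358° rather than exactly 360°.
- **Handle radius:** while turning, the estimate wandered between 78 and 83 mm. It settled at 82.4 mm once I allowed for finger flex, which agrees with the camera.

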